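# Shut and lock a sample chamber with its quarter-turn stud

## Robot

A 7-joint arm with a two-finger parallel gripper is mounted at the origin on a cart in front of the work surface, level with it; the furniture and walls round the work are solid. World frame = base frame: x ahead of the robot, y to its left, z up, the work surface at z = 0. Lengths are in m, angles in rad, forces in N, time in s.
With the tool pointing down it reaches from about 0.4 to 0.925 m from the base axis. Payload 4.1 kg.
Tool frame: the origin (TCP) lies on the centre line of the jaws, within the pads' length; the fingertips stand 11 mm ahead of it and the grasp point (between the pads) lies 8 mm behind it (ctrl.finger_overhang is the distance from the TCP to the fingertips, in m); z points along the fingers, x is the direction in which the jaws open and shut, and the axes are right-handed (so a half turn about z gives the same grasp; the last joint's range is limited). The gripper opens to 85 mm and grips with 20 to 120 N. Pads are 22 mm wide; open, the fingers measure 114 mm over their backs; the gripper's body (76 mm by 85 mm) begins 54 mm behind the grasp point. The pads swing forward as they close: fully open they stand 13 mm farther back than shut.
Start: joints at [1.215, 0.398, 0.045, 1.537, -0.019, 1.207, -0.051], TCP at [0.165, -0.629, 0.242] pointing down, gripper open.
Joint ranges: [-2.82, 2.82], [-0.49, 2.23], [-1.37, 1.46], [0, 2.46], [-1.36, 4.5], [0.23, 2], [-2.94, 2.94]. Speed limits (rad/s): [2.57, 2.57, 3.14, 3.14, 3.14, 3.14, 3.14].

## Interface

Orientations are given as [roll, pitch, yaw] about the fixed x, y, z axes, in that order (R = Rz(yaw) Ry(pitch) Rx(roll)).
In Python, from station import sense, viewer, ticket, ctrl gives the robot as it stands.
- The arm moves only by the shell command python3 -m handwheel 'ROWS' [FORCE]. ROWS is a JSON object of lists of equal length, an entry for each row: "delta_pos": the shift along the tool's x, y, z in m, a list of three; "roll": the turn about the tool's z in rad; "jaw": the finger opening in m, from 0 to 0.0854. In form: {"delta_pos": [[dx, dy, dz], ...], "roll": [roll, ...], "jaw": [jaw, ...]}. A call has 1 to 12 rows; each row is the pose to reach, as a shift and turn from the pose commanded when the call began, along the tool's axes at that moment; what a row does not reach only later rows make up. A row lasts 1/12 s, in which the tool goes at most 41.7 mm and 7.16 degrees, less where a joint would pass 70% of its speed; a pose out of reach is approached as far as the arm can. A call with a gripper value outside its range is refused whole. The fingers move at their own pace and stop on an object; FORCE is the grip in N (left out, the last holds). Time passes only in rows, so rows that repeat a pose let the fingers close. It gives the time, the measured TCP pose, the force and the opening at its end, in the units of the state.
- sense(): the state, without advancing time (a new reading comes with each control period).
- viewer.grab_frame(name): name is "scene" or "side" or "wrist"; returns (picture, depth): 384x512x3 uint8, red, green, blue; 384x512 float32, m along the optical axis (not along the pixel's ray), 0 where there is no reading.
- viewer.camera_model(name): a dict with "vfov" (degrees; the focal length in pixels is half the picture's height over the tangent of half this angle, whatever the lens; pixels are square), "cx", "cy" (the principal point, pixels), "R" (3x3) and "t" (3): a world point X has camera coordinates R X + t. Camera axes: x right, y down, z forward; pixel columns grow to the right and rows downward; lengths in m; the calibration is good to about 2 mm. A picture is of the moment at which its call begins: read the wrist's pose just before it. camera_model takes no time and is no camera call; for the wrist camera it gives the pose at the moment of the call.
- ticket.job_done(): hands the job in, once; it reports no verdict.
The state is a dict: "time": time; "q": joint angles; "joint_velocities": joint speeds; "effort": joint torques, N m; "eef_pos": TCP position; "eef_rot": TCP orientation; "contact_force": force on the tool from outside, world axes, zero at the start; "torque": the same for the moment, N m; "finger_gap": opening from 0.0 (shut) to 1.0 (fully open).
Only numpy, scipy, OpenCV 4.12 (cv2) and the standard library are available. Lean on these libraries where they do the work, as an engineer would, in place of code of your own. Each camera call takes 0.05 s, during which the arm holds its last target.

## Task

The sample is loaded: shut the sprung black lid of the sample chamber, press the orange quarter-turn stud down and turn it ninety degrees clockwise (seen from above) until its cam catches, then let go so that the lid stays shut on its own. Feel for the bottom of the stud's travel and press only gently against it, and never force the turn, because the catch inside is easily overloaded; leave the things round the chamber where they stand.

Things in the scene. Friction and masses are not known exactly. Their poses are not given: they have to be found in the camera images.
- chamber: Aluminium sample chamber, fixed to the desk: a box 150 (x) x 120 (y) x 70 mm high. Origin at the centre of its underside, z up, its -x side (front) toward the robot. The lid is hinged along the far (+x) top edge, hinge line at x = +75, z = 70 mm, parallel to y. With the lid shut the stud's axis is upright at x = -50, y = 0 mm.
- lid (a joint): Hinge angle of the black lid (150 x 124 mm, 6 mm thick), rad: 0 = shut, grows as the front edge rises. A spring holds it about 0.15 to 0.3 rad open; pushing on the stud with about 4 N shuts it, and it springs up again unless the stud's cam is caught.
- stud_grip (a point): Middle of the stud's orange wing, on its axis; leans with the lid. Wing 34 mm long (x), 10 thick (y: pinch here), 24 high (z). Under it a flange 42 mm across, 5 thick, top 12 mm below this point: finger tips can push on it. Lid shut, stud not pressed: 117 mm above the chamber's underside. The wing does not pivot in a firm pinch: push the lid shut first, then pinch.
- stud_turn (a joint): Turn of the stud, rad: 0 = open (wing along the chamber's x; only so does the cam enter the slot of the catch), grows clockwise seen from above; 1.571 = locked (wing across, at the red marks); stop at 1.75. Within about 0.1 of 1.571 the cam rises 2.5 mm into a notch when the pressure is taken off: caught. Pressed too little, it stands in the slot and cannot turn; do not force it.
- stud_push (a joint): How far the stud is pushed down through the lid, m (0 = up, up to 0.0225), against a soft spring (7 N at first, 0.1 N more per mm). The cam is free to turn after 3 to 18 mm; this depth differs from case to case and cannot be seen. 1.5 mm deeper the stud's nose meets the bottom of the catch.
- receptacle (a joint): How far the catch inside the chamber is pushed down on its stiff mounting (12 N per mm), m: 0 = not loaded, 0.00125 = overloaded (about 22 N on the stud). At the bottom the push rises steeply; a push on the stud of 11 to 17 N in all is right and keeps the cam free to turn.
- catch (a joint): How far the catch inside the chamber is wrenched round on its mounting, rad (0 = not loaded, grows clockwise; 15 N m per rad). It is wrenched when the stud is turned by force while its cam still stands in the slot; 0.08 rad (1.2 N m on the stud) either way is too much. A cam that is pressed down far enough turns with next to no moment.
- dropper_bottle: Amber dropper bottle, 33 x 33 x 94 mm, standing loose left of the chamber; origin at the centre of its underside. Bystander.
- spare_objective: Spare microscope objective, white and black, 27 x 27 x 50 mm, standing loose; origin at the centre of its underside. Bystander.
- torch: Small black torch, 24 x 98 x 24 mm (long along its y), lying loose; origin under its middle. Bystander.
- kinematic_mount: Small black mirror mount, 38 x 34 x 34 mm, standing loose; origin at the centre of its underside. Bystander.
- tweezers: Steel tweezers, 12 x 120 x 8 mm (long along y), lying loose in front of the chamber; origin under their middle. Bystander.

How it is judged:
On the way, in this order (a step that is already met when the one before it is completed fails the run):
1. the lid is pushed shut with the stud still in its open position (value of joint lid below 0.03 rad and value of joint stud_turn below 0.3 rad), for 0.1 s.
2. the stud is turned to the locked position with the lid shut (value of joint lid below 0.03 rad and value of joint stud_turn above 1.4 rad), for 0.1 s.
At the end, for the whole second after the job is handed in: the lid stays shut by itself (hinge within 0.03 rad of 0, at rest) with the stud at ninety degrees (more than 1.4 rad), let go and no longer pressing on the bottom of the catch (all of step 2 and velocity of joint lid between -0.05 and 0.05 rad/s and value of joint receptacle below 0.0005 m); the robot touches nothing.
It fails at once if the catch is overloaded: pushed down more than 1.25 mm (about 22 N on the stud) (value of joint receptacle above 0.00125 m).
It fails at once if the catch is wrenched: twisted by more than 0.08 rad (1.2 N m on the stud) (value of joint catch above 0.08 rad or value of joint catch below -0.08 rad).
It fails at once if the dropper bottle, objective, torch, mirror mount or tweezers is moved more than 20 mm (distance of any of dropper_bottle, spare_objective, torch, kinematic_mount, tweezers from where it was at the start of the episode above 0.02 m).
It also fails if it takes over 64 s, if anything falls off the work surface, if the arm or the gripper's body presses on something with over 40 N, if the wrist force passes 120 N, or if a joint passes its speed limit or range.

## Working session

There is one attempt and no reset: what is moved stays moved. The work goes in short steps, Python scripts to look and compute and a shell command to move; the robot and the scene stay as the last step left them, time stands still between calls to the robot, and variables do not carry over. Pictures are saved under pics/ and viewed, and the job is handed in when it is done.

```bash
ls; mkdir -p pics; cat > h.py <<'E'
import numpy as np,cv2
from station import sense,viewer,ticket,ctrl
def grab(n,f):
    m=viewer.camera_model(n); p,d=viewer.grab_frame(n)
    cv2.imwrite('pics/'+f+'.png',p[:,:,::-1]); np.savez('pics/'+f+'.npz',p=p,d=d,**{k:np.array(v) for k,v in m.items()})
    return p,d,m
def pts(d,m):
    h,w=d.shape; f=h/2/np.tan(np.radians(m['vfov'])/2)
    v,u=np.mgrid[:h,:w]; c=np.stack([(u-m['cx'])/f*d,(v-m['cy'])/f*d,d],-1)
    return (c-np.array(m['t']))@np.array(m['R'])
E
python3 - <<'E'
from h import *
s=sense();print(s);print(ctrl.finger_overhang)
for n in('scene','side','wrist'):
    p,d,m=grab(n,n+'0');print(n,m,(d>0).mean())
E
```

```text
pics
{'time': 0.0, 'q': array([ 1.21497203,  0.39920788,  0.04502446,  1.53789825, -0.01873738,
        1.20688672, -0.05068815]), 'joint_velocities': array([-3.15941600e-05, -5.70277307e-04, -2.64048004e-06,  5.00042494e-04,
        3.02546873e-04, -7.06187715e-05, -6.74195552e-04]), 'effort': array([-9.95339406e-05, -4.75118995e+01,  1.36501931e+00, -2.54220021e+01,
        1.18297711e-02,  9.34776908e-03,  1.11244569e-05]), 'eef_pos': array([ 0.16498764, -0.62807195,  0.24124486]), 'eef_rot': array([ 3.14149388e+00,  1.97609301e-03, -1.31385318e+00]), 'contact_force': array([0.59509937, 0.34284044, 0.13099714]), 'torque': array([ 0.01718577, -0.02305932,  0.01348248]), 'finger_gap': 1.0024134201067538}
0.011
scene {'vfov': 50.430108949908224, 'cx': 253.5925348517978, 'cy': 195.49194875583433, 'R': array([[ 0.44438708, -0.89583126,  0.0025448 ],
       [-0.47739684, -0.23921984, -0.84549756],
       [ 0.75803191,  0.37451331, -0.53397322]]), 't': array([-0.18391271,  0.37139437,  0.64572178])} 0.9959665934244791
side {'vfov': 47.14209110173369, 'cx': 250.6625713539126, 'cy': 184.9123264365747, 'R': array([[-0.50404092, -0.86367849,  0.0014879 ],
       [-0.43438384,  0.25201573, -0.86475358],
       [ 0.74649409, -0.43651751, -0.50219422]]), 't': array([0.33816357, 0.31026404, 0.72351878])} 0.9962514241536459
wrist {'vfov': 61.20237511380821, 'cx': 259.0186014307076, 'cy': 198.40898456881195, 'R': array([[ 2.53163604e-01, -9.67423323e-01, -5.51150049e-04],
       [-9.15332631e-01, -2.39716412e-01,  3.23577219e-01],
       [-3.13168268e-01, -8.14134895e-02, -9.46201606e-01]]), 't': array([-0.64945265, -0.04057923,  0.37958734])} 0.9962259928385416
```

View pics/scene0.png

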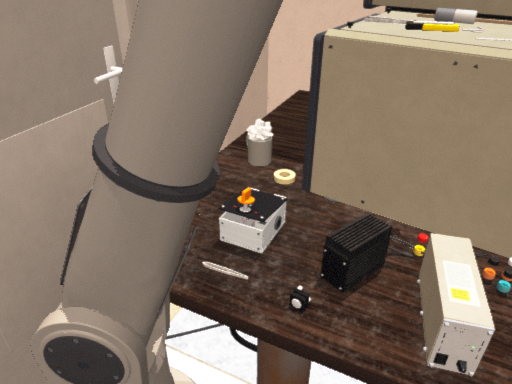

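View pics/side0.png

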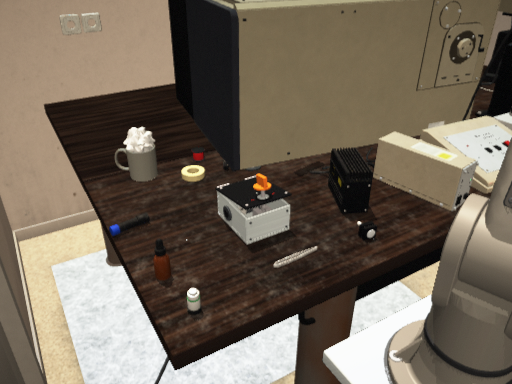

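The scene camera shows the chamber with its slightly open black lid at about (253,220) and the orange stud at (247,197). The side camera shows the stud at (262,185), the bottle at (162,262) and the tweezers at (295,257). Next I measure these positions.

```bash
python3 - <<'E'
from h import *
for n in('scene','side'):
    z=np.load(f'pics/{n}0.npz');p=z['p'];d=z['d'];X=pts(d,z)
    hsv=cv2.cvtColor(p,cv2.COLOR_RGB2HSV)
    m=cv2.inRange(hsv,(5,170,150),(20,255,255))
    k,l,st,c=cv2.connectedComponentsWithStats(m)
    for i in range(1,k):
        if st[i,4]>20:
            P=X[l==i];print(n,st[i],c[i],np.median(P,0).round(4),P.min(0).round(4),P.max(0).round(4))
    # chamber region: light/grey points by height
    for (u0,v0,u1,v1) in ([(205,180,300,260)] if n=='scene' else [(205,165,300,250)]):
        S=X[v0:v1,u0:u1].reshape(-1,3);C=p[v0:v1,u0:u1].reshape(-1,3)
        q=(S[:,2]>.012)&(S[:,2]<.066)&(C.min(1)>90)
        W=S[q]; r=cv2.minAreaRect(W[:,:2].astype(np.float32)*1000);print(n,'body',q.sum(),r,W.min(0),W.max(0))
        q=(S[:,2]>.072)&(C.max(1)<70); L=S[q]; r=cv2.minAreaRect(L[:,:2].astype(np.float32)*1000)
        c0=L.mean(0);u,s,vt=np.linalg.svd(L-c0,full_matrices=False);print('lid',q.sum(),r,c0,'normal',vt[2]/np.sign(vt[2][2]),L[:,2].min(),L[:,2].max())
    im=cv2.resize(p[160:280,190:330] if n=='scene' else p[150:300,140:340],None,fx=4,fy=4,interpolation=cv2.INTER_CUBIC)
    cv2.imwrite(f'pics/{n}0z.png',im[:600,:800,::-1])
E
```

```text
scene [237 187  18  17 145] [245.65517241 196.62758621] [0.4969 0.0639 0.1314] [-0.2304 -0.3177 -0.0008] [0.7419 0.1858 0.6593]
scene [484 267  12  12 102] [489.31372549 272.6372549 ] [ 0.63   -0.4935  0.0145] [-0.2304 -0.5099 -0.0023] [ 0.6699 -0.3177  0.6593]
scene body 1264 ((644.9869995117188, 58.17626190185547), (121.6581039428711, 354.95489501953125), 86.63024139404297) [0.46945275 0.00267522 0.01204275] [0.82353478 0.12902781 0.06599314]
lid 1086 ((180.05343627929688, -72.54574584960938), (941.8743286132812, 165.52349853515625), 20.88296890258789) [0.46366399 0.02668009 0.14665808] normal [0.48402075 0.29413307 0.82414176] 0.07393206042041259 0.6592791894617035
side [253 173  18  18 201] [261.44776119 182.60199005] [0.5002 0.0718 0.1301] [0.4854 0.0114 0.088 ] [0.5565 0.0886 0.1534]
side body 1462 ((620.0980224609375, 50.50434112548828), (150.49853515625, 324.5629577636719), 77.06139373779297) [ 0.47045098 -0.05813015  0.01209437] [0.76177522 0.13144937 0.06596355]
lid 1084 ((174.78890991210938, 242.2539825439453), (173.29396057128906, 985.7943725585938), 64.91450500488281) [0.5214876  0.08839696 0.10121169] normal [ 0.40583893 -0.28840198  0.86724798] 0.07284303567252406 0.6311457372694118
```

```bash
python3 - <<'E'
from h import *
for n in('scene','side'):
    z=np.load(f'pics/{n}0.npz');p=z['p'];d=z['d'];X=pts(d,z)
    ok=(d>0)&(X[...,0]>.42)&(X[...,0]<.70)&(X[...,1]>-.06)&(X[...,1]<.19)
    mx=p.max(2);mn=p.min(2)
    q=ok&(X[...,2]>.01)&(X[...,2]<.064)&(mn>80)
    W=X[q].astype(np.float32); print(n,'body',q.sum(),cv2.minAreaRect(W[:,:2]*1000),W.min(0),W.max(0))
    # fit front face & side face: histogram of normals via covariance split
    q=ok&(X[...,2]>.075)&(X[...,2]<.118)&(mx<70);L=X[q].astype(np.float32)
    c0=np.median(L,0)
    for _ in range(5):
        u,s,vt=np.linalg.svd(L-L.mean(0),full_matrices=False);nn=vt[2]*np.sign(vt[2][2]);r=(L-L.mean(0))@nn;L=L[abs(r)<.004]
    print('lid',len(L),cv2.minAreaRect(L[:,:2]*1000),L.min(0),L.max(0),'n',nn,'tilt',np.arccos(nn[2]),'dir',np.arctan2(-nn[1],-nn[0]))
    hsv=cv2.cvtColor(p,cv2.COLOR_RGB2HSV)
    m=(cv2.inRange(hsv,(5,170,150),(20,255,255))>0)&ok
    O=X[m];print('orange',O.shape,np.median(O,0),np.percentile(O,[2,98],axis=0))
    # top of wing
    t=O[O[:,2]>np.percentile(O[:,2],98)-.004];print('top',len(t),t.mean(0))
E
```

```text
scene body 1243 ((547.8495483398438, 64.00115203857422), (121.91506958007812, 160.12074279785156), 86.80896759033203) [0.46945274 0.00267522 0.01003329] [0.6250224  0.12902781 0.06398853]
lid 925 ((548.20556640625, 68.32416534423828), (155.20790100097656, 124.76323699951172), 0.8623504638671875) [0.4705673  0.00526782 0.07552045] [0.626048   0.13107651 0.10387299] n [ 0.1600663  -0.00227385  0.98710364] tilt 0.16077422 dir 3.127388
orange (142, 3) [0.4968697  0.06384572 0.13141293] [[0.48524854 0.0484574  0.08160781]
 [0.58743507 0.11778465 0.15029941]]
top 20 [0.5024097  0.06637587 0.14838823]
side body 1464 ((547.6260375976562, 69.89852905273438), (157.18115234375, 122.24369812011719), 1.8900198936462402) [0.47045097 0.00638233 0.01008692] [0.6244034  0.13211587 0.06396764]
lid 1032 ((548.23486328125, 68.09747314453125), (154.499755859375, 125.3657455444336), 0.016133742406964302) [0.4709722  0.00540459 0.07514124] [0.6254794  0.1307831  0.10283437] n [0.16008188 0.00494359 0.98709136] tilt 0.1608509 dir -3.1107209
orange (201, 3) [0.50022571 0.07184554 0.13008274] [[0.48640054 0.04889195 0.12224963]
 [0.52425352 0.08748589 0.15105435]]
top 29 [0.50244792 0.06887488 0.14931187]
```

View pics/scene0z.png

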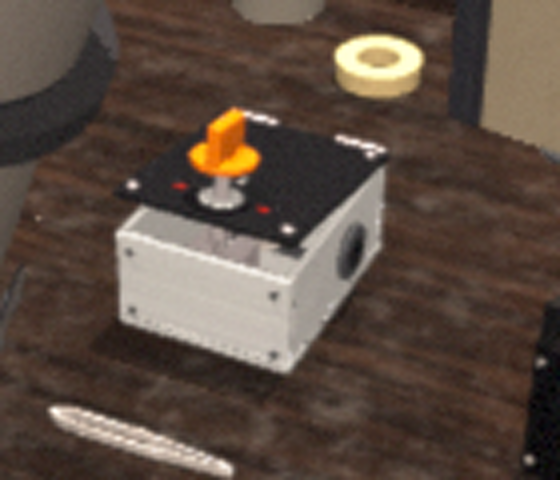

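View pics/side0z.png

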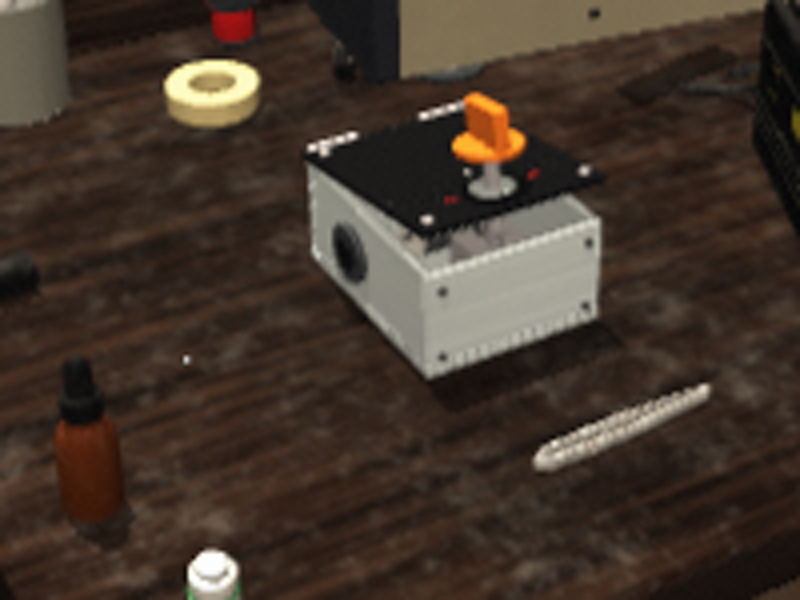

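```bash
python3 - <<'E'
from h import *
z=np.load('pics/side0.npz');X=pts(z['d'],z);ok=z['d']>0
for x0 in np.arange(.1,.9,.1):
    print(round(x0,1),[(round(y0,1),round(float(X[ok&(abs(X[...,0]-x0-.05)<.05)&(abs(X[...,1]-y0-.05)<.05)][:,2].max(initial=-1)),3)) for y0 in np.arange(-.6,.4,.1)])
E
```

```text
0.1 [(np.float64(-0.6), -1.0), (np.float64(-0.5), -1.0), (np.float64(-0.4), -1.0), (np.float64(-0.3), -1.0), (np.float64(-0.2), 0.003), (np.float64(-0.1), 0.015), (np.float64(-0.0), 0.015), (np.float64(0.1), 0.003), (np.float64(0.2), -1.0), (np.float64(0.3), -1.0)]
0.2 [(np.float64(-0.6), -1.0), (np.float64(-0.5), -1.0), (np.float64(-0.4), 0.003), (np.float64(-0.3), 0.003), (np.float64(-0.2), 0.004), (np.float64(-0.1), 0.003), (np.float64(-0.0), 0.003), (np.float64(0.1), 0.003), (np.float64(0.2), 0.004), (np.float64(0.3), 0.003)]
0.3 [(np.float64(-0.6), 0.06), (np.float64(-0.5), 0.131), (np.float64(-0.4), 0.13), (np.float64(-0.3), 0.004), (np.float64(-0.2), 0.037), (np.float64(-0.1), 0.008), (np.float64(-0.0), 0.01), (np.float64(0.1), 0.008), (np.float64(0.2), 0.004), (np.float64(0.3), 0.053)]
0.4 [(np.float64(-0.6), 0.082), (np.float64(-0.5), 0.13), (np.float64(-0.4), 0.131), (np.float64(-0.3), 0.12), (np.float64(-0.2), 0.12), (np.float64(-0.1), 0.005), (np.float64(-0.0), 0.153), (np.float64(0.1), 0.103), (np.float64(0.2), 0.003), (np.float64(0.3), 0.096)]
0.5 [(np.float64(-0.6), 0.
[... 357 characters left out ...]
(np.float64(-0.2), 0.004), (np.float64(-0.1), 0.003), (np.float64(-0.0), 0.082), (np.float64(0.1), 0.081), (np.float64(0.2), 0.024), (np.float64(0.3), 0.026)]
0.7 [(np.float64(-0.6), 0.437), (np.float64(-0.5), 0.466), (np.float64(-0.4), 0.47), (np.float64(-0.3), 0.474), (np.float64(-0.2), 0.476), (np.float64(-0.1), 0.476), (np.float64(-0.0), 0.466), (np.float64(0.1), 0.003), (np.float64(0.2), 0.003), (np.float64(0.3), 0.004)]
0.8 [(np.float64(-0.6), -1.0), (np.float64(-0.5), -1.0), (np.float64(-0.4), -1.0), (np.float64(-0.3), -0.748), (np.float64(-0.2), -0.747), (np.float64(-0.1), 0.476), (np.float64(-0.0), 0.465), (np.float64(0.1), 0.122), (np.float64(0.2), 0.153), (np.float64(0.3), 0.003)]
```

```bash
python3 -m handwheel '{"delta_pos":[[-0.02,-0.03,0],[-0.045,-0.065,0],[-0.07,-0.1,0],[-0.09,-0.13,0],[-0.11,-0.16,0],[-0.13,-0.19,0],[-0.15,-0.22,0],[-0.17,-0.25,0],[-0.19,-0.28,0],[-0.21,-0.31,0],[-0.23,-0.34,0],[-0.245,-0.36,0]],"roll":[-0.12,-0.24,-0.36,-0.48,-0.6,-0.72,-0.84,-0.96,-1.08,-1.2,-1.32,-1.44],"jaw":[0.03,0.03,0.03,0.03,0.03,0.03,0.03,0.03,0.03,0.03,0.03,0.03]}' 30; python3 -c "
from h import *;s=sense();print(s['q'],s['eef_pos'],s['eef_rot'],s['finger_gap'])"
```

```text
time: 1.15
eef_pos: [0.4534, -0.2968, 0.2423]
eef_rot: [-3.141, -0.001, 0.136]
contact_force: [0.3, 0.7, 1.0]
finger_gap: 0.356
[ 0.8390637   0.22221857 -0.39410227  1.78723188  0.09121165  1.14964753
  0.55198648] [ 0.45338161 -0.29679479  0.24233662] [-3.14066788e+00 -1.32630286e-03  1.35599965e-01] 0.3560930632702025
```

```bash
python3 -m handwheel '{"delta_pos":[[0.008,-0.03,0],[0.017,-0.06,0],[0.025,-0.09,0],[0.033,-0.12,0],[0.042,-0.15,0],[0.05,-0.18,0],[0.058,-0.21,0],[0.067,-0.24,0],[0.075,-0.27,0],[0.083,-0.3,0],[0.092,-0.33,0],[0.099,-0.355,0]],"roll":[-0.12,-0.24,-0.36,-0.48,-0.6,-0.72,-0.84,-0.96,-1.08,-1.2,-1.32,-1.435],"jaw":[0.03,0.03,0.03,0.03,0.03,0.03,0.03,0.03,0.03,0.03,0.03,0.03]}'; python3 -m handwheel '{"delta_pos":[[0,0,0],[0,0,0],[0,0,0]],"roll":[0,0,0],"jaw":[0.03,0.03,0.03]}';python3 - <<'E'
from h import *
s=sense();print(s['q'],s['eef_pos'],s['eef_rot'],s['finger_gap'],s['contact_force'],s['torque'])
p,d,z=grab('wrist','wrist1');X=pts(d,z)
ok=(d>0)
hsv=cv2.cvtColor(p,cv2.COLOR_RGB2HSV)
m=(cv2.inRange(hsv,(5,170,120),(20,255,255))>0)&ok
O=X[m];print(O.shape,np.percentile(O,[1,50,99],axis=0))
t=m&(X[...,2]>.139);T=X[t].astype(np.float32);print('wing',len(T),cv2.minAreaRect(T[:,:2]*1000),T.min(0),T.max(0))
f=m&(X[...,2]<.135);T=X[f].astype(np.float32);print('flange',len(T),cv2.minEnclosingCircle(T[:,:2]*1000),T.mean(0))
E
```

```text
time: 2.15
eef_pos: [0.5045, 0.0668, 0.2423]
eef_rot: [3.141, -0.0, 1.568]
contact_force: [0.0, -0.3, 0.3]
finger_gap: 0.352
time: 2.4
eef_pos: [0.5044, 0.0634, 0.2419]
eef_rot: [-3.141, 0.001, 1.56]
contact_force: [0.3, 0.5, -0.2]
finger_gap: 0.349
[ 0.49711701  0.20721235 -0.80398669  1.85181582  0.16373904  1.15098406
  1.19615955] [0.50444257 0.06340767 0.24192109] [-3.14084761e+00  9.78849264e-04  1.55961234e+00] 0.34881823984917676 [ 0.30093963  0.4983717  -0.19956692] [ 0.01141519  0.03174036 -0.05090508]Traceback (most recent call last):
  File "<stdin>", line 7, in <module>
    return _quantile_unchecked(
        a, q, axis, out, overwrite_input, method, keepdims, weights)
    return _ureduce(a,
                    func=_quantile_ureduce_func,
    ...<5 lines>...
                    overwrite_input=overwrite_input,
                    method=method)
    r = func(a, **kwargs)
    result = _quantile(arr,
                       quantiles=q,
    ...<2 lines>...
                       out=out,
                       weights=wgt)
    slices_having_nans = np.isnan(arr[-1, ...])
                                  ~~~^^^^^^^^^
IndexError: index -1 is out of bounds for axis 0 with size 0
```

View pics/wrist1.png

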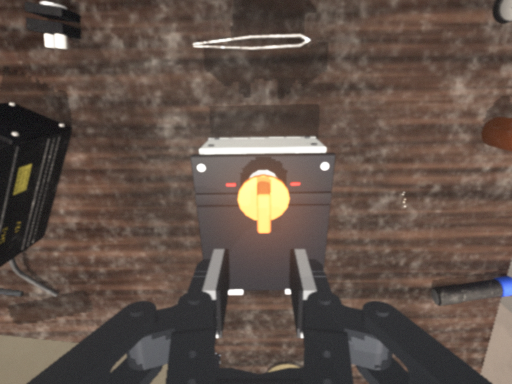

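The wrist view shows the wing lying along image columns at (264,207), the flange centre at about (263,198), and the lid corner pins at (201,168) and (325,166). The wing is aligned with the lid.

```bash
cat > w.py <<'E'
from h import *
import sys
s=sense();print(s['eef_pos'],s['eef_rot'])
p,d,z=grab('wrist',sys.argv[1]);X=pts(d,z)
ok=(d>0)
hsv=cv2.cvtColor(p,cv2.COLOR_RGB2HSV)
m=(cv2.inRange(hsv,(5,150,150),(30,255,255))>0)&ok&(X[...,2]>.08)&(abs(X[...,1]-.07)<.05)&(abs(X[...,0]-.5)<.05)
O=X[m];print(O.shape,np.percentile(O,[1,50,99],axis=0).round(4))
zm=np.percentile(O[:,2],99)
for nm,q in(('wing',X[...,2]>zm-.008),('all',ok)):
    T=X[m&q].astype(np.float32);print(nm,len(T),cv2.minAreaRect(T[:,:2]*1000),cv2.minEnclosingCircle(T[:,:2]*1000),T.min(0),T.max(0))
q=ok&(X[...,2]>.071)&(X[...,2]<.115)&(p.max(2)<75)&(abs(X[...,1]-.07)<.08)&(abs(X[...,0]-.52)<.06)
L=X[q].astype(np.float32);print('lid',len(L),cv2.minAreaRect(L[:,:2]*1000),L.min(0),L.max(0))
E
python3 w.py wrist2
```

```text
[0.50447879 0.06282498 0.24189084] [-3.14081798e+00  1.06843275e-03  1.55843311e+00]
(190, 3) [[0.4902 0.048  0.0954]
 [0.4928 0.067  0.1384]
 [0.5251 0.0842 0.1486]]
wing 78 ((509.932861328125, 66.68599700927734), (35.260765075683594, 8.993544578552246), 1.3602362871170044) ((509.9224548339844, 67.64246368408203), 17.80524444580078) [0.4923417  0.06182301 0.14072011] [0.52747434 0.07141484 0.14884146]
all 190 ((509.9765930175781, 61.094905853271484), (34.550636291503906, 52.385684967041016), 58.507606506347656) ((514.084228515625, 66.77256774902344), 26.790069580078125) [0.48997357 0.04718477 0.08898862] [0.5399898  0.08656573 0.14884146]
lid 20 ((493.451171875, 43.7413215637207), (74.40902709960938, 153.14755249023438), 37.87938690185547) [0.47511232 0.00614488 0.08494268] [0.56983334 0.12665278 0.10032798]
```

```bash
python3 -m handwheel '{"delta_pos":[[0.002,0.001,0.015],[0.004,0.0015,0.03],[0.004,0.0015,0.045],[0.004,0.0015,0.06],[0.004,0.0015,0.072],[0.004,0.0015,0.082],[0.004,0.0015,0.088],[0.004,0.0015,0.09],[0.004,0.0015,0.09]],"roll":[-0.006,-0.012,-0.012,-0.012,-0.012,-0.012,-0.012,-0.012,-0.012],"jaw":[0.024,0.024,0.024,0.024,0.024,0.024,0.024,0.024,0.024]}'; python3 -m handwheel '{"delta_pos":[[0,0,0],[0,0,0]],"roll":[0,0],"jaw":[0.024,0.024]}'; python3 w.py wrist3
python3 -c "
from h import *
p,d,z=grab('side','side3');cv2.imwrite('pics/side3z.png',cv2.resize(p[100:250,160:360],None,fx=4,fy=4,interpolation=cv2.INTER_CUBIC)[:,:,::-1])
s=sense();print(s['contact_force'],s['torque'],s['eef_pos'],s['eef_rot'],s['time'])"
```

```text
time: 3.25
eef_pos: [0.5062, 0.0681, 0.1521]
eef_rot: [-3.141, 0.0, 1.573]
contact_force: [1.5, 0.4, -0.0]
finger_gap: 0.281
time: 3.42
eef_pos: [0.5067, 0.0685, 0.153]
eef_rot: [3.14, 0.0, 1.573]
contact_force: [-0.5, 0.6, -0.1]
finger_gap: 0.28
[0.50674918 0.06846862 0.15297622] [3.14016024e+00 3.14975384e-05 1.57296327e+00]
(1477, 3) [[0.4864 0.0432 0.0883]
 [0.4953 0.0649 0.1305]
 [0.5454 0.0861 0.1508]]
wing 452 ((509.85113525390625, 68.23958587646484), (24.600141525268555, 35.0186767578125), 89.90542602539062) ((509.5144348144531, 68.37520599365234), 18.116933822631836) [0.4923387  0.05596183 0.14284949] [0.5273632  0.08056235 0.15149154]
all 1477 ((517.74560546875, 63.54198455810547), (45.05019760131836, 64.15898132324219), 86.28553771972656) ((517.9520874023438, 64.71739196777344), 32.21569061279297) [0.4857696  0.04060188 0.08727806] [0.5495669  0.08687418 0.15149154]
lid 1796 ((525.4279174804688, 66.59408569335938), (101.71697998046875, 123.47501373291016), 0.37069568037986755) [0.47483575 0.00496408 0.08239926] [0.5766727  0.12849319 0.10129498]
[-0.03004101  0.81124013 -0.09902324] [-0.00313821 -0.02333265  0.02129588] [0.50665688 0.0684373  0.15291303] [3.14030278e+00 1.20383784e-04 1.57298877e+00] 3.5167
```

View pics/side3z.png

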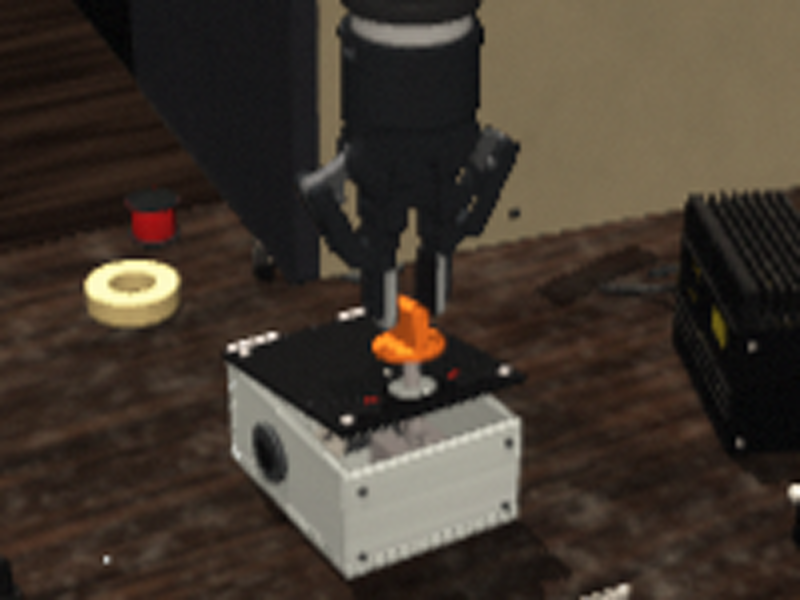

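View pics/wrist3.png

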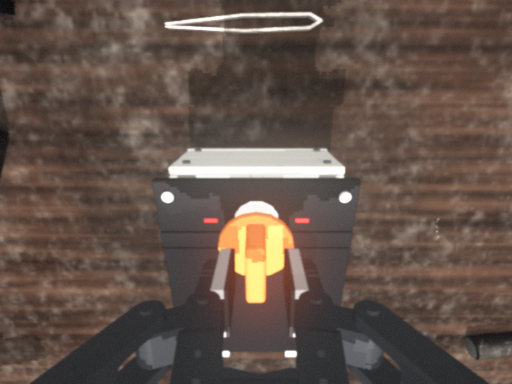

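The fingers straddle the wing: it is at column 256 and the pads' inner edges are at about 231 and 289. They stand about 1.5 mm too far toward +y. I now push the lid down along its arc.

```bash
python3 -m handwheel '{"delta_pos":[[-0.001,0,0.005],[-0.0015,0,0.01],[-0.0015,-0.001,0.015],[-0.0015,-0.002,0.018],[-0.0015,-0.003,0.021],[-0.0015,-0.004,0.024],[-0.0015,-0.005,0.027],[-0.0015,-0.006,0.029],[-0.0015,-0.007,0.031],[-0.0015,-0.007,0.031]],"roll":[0,0,0,0,0,0,0,0,0,0],"jaw":[0.024,0.024,0.024,0.024,0.024,0.024,0.024,0.024,0.024,0.024]}';  python3 -c "
from h import *
p,d,z=grab('side','side4');cv2.imwrite('pics/side4z.png',cv2.resize(p[100:250,160:360],None,fx=4,fy=4,interpolation=cv2.INTER_CUBIC)[:,:,::-1])
s=sense();print(s['contact_force'],s['torque'],s['eef_pos'],s['eef_rot'],s['time'])"
```

```text
time: 4.35
eef_pos: [0.4993, 0.0667, 0.1211]
eef_rot: [3.141, 0.0, 1.573]
contact_force: [-0.5, -0.5, 1.8]
finger_gap: 0.277
[-0.15864659 -0.18899603  1.28143319] [-0.23371898 -0.03138558 -0.01707942] [0.49934957 0.06672673 0.12118645] [3.14115279e+00 4.38085925e-05 1.57298395e+00] 4.4
```

View pics/side4z.png

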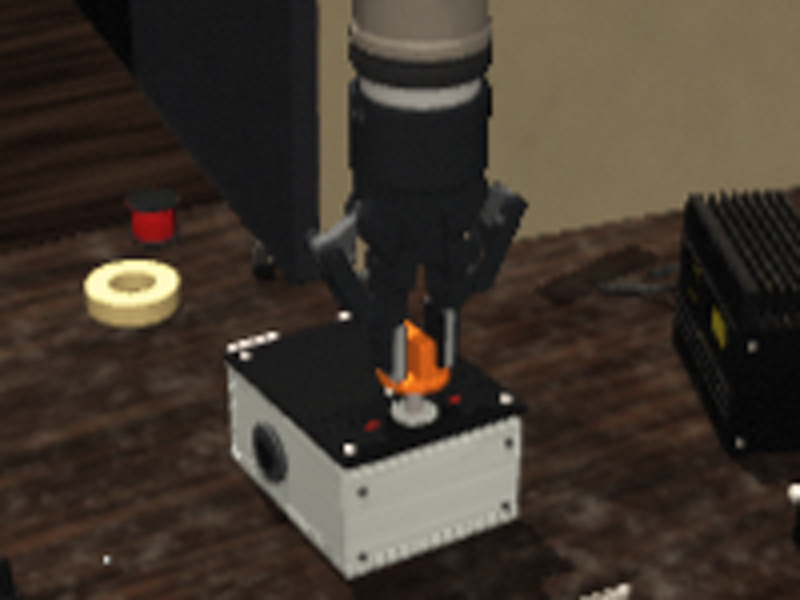

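The lid is pushed most of the way down and the force is about 1.5 N. I go on in small steps.

```bash
python3 -m handwheel '{"delta_pos":[[0,-0.0005,0.001],[0,-0.001,0.002],[0,-0.001,0.003],[0,-0.001,0.004],[0,-0.001,0.004],[0,-0.001,0.004]],"roll":[0,0,0,0,0,0],"jaw":[0.024,0.024,0.024,0.024,0.024,0.024]}'; python3 -m handwheel '{"delta_pos":[[0,0,0.001],[0,0,0.002],[0,0,0.002],[0,0,0.002]],"roll":[0,0,0,0],"jaw":[0.024,0.024,0.024,0.024]}'
```

```text
time: 4.9
eef_pos: [0.4981, 0.0668, 0.1172]
eef_rot: [-3.141, 0.0, 1.573]
contact_force: [0.1, -1.6, 1.9]
finger_gap: 0.281
time: 5.23
eef_pos: [0.498, 0.0668, 0.1155]
eef_rot: [-3.141, 0.001, 1.573]
contact_force: [-0.9, -1.3, 6.9]
finger_gap: 0.28
```

Contact with the shut lid and the stud's preload: 6.9 N at TCP z 0.1155. I pinch now, well above the bottom of the travel.

```bash
python3 -m handwheel '{"delta_pos":[[0,0,0],[0,0,0],[0,0,0],[0,0,0],[0,0,0],[0,0,0]],"roll":[0,0,0,0,0,0],"jaw":[0.018,0.014,0.01,0.008,0.006,0.006]}' 30;  python3 -c "
from h import *
p,d,z=grab('side','side5');cv2.imwrite('pics/side5z.png',cv2.resize(p[100:250,160:360],None,fx=4,fy=4,interpolation=cv2.INTER_CUBIC)[:,:,::-1])
s=sense();print(s['contact_force'],s['torque'],s['eef_pos'],s['eef_rot'],s['time'])"
```

```text
time: 5.73
eef_pos: [0.4984, 0.0667, 0.1157]
eef_rot: [3.141, 0.001, 1.573]
contact_force: [-0.9, -1.2, 6.0]
finger_gap: 0.111
[-1.29159043 -0.74667956  6.75924092] [-0.40350886  0.13344397 -0.07250392] [0.49844708 0.06675419 0.11570803] [3.14110220e+00 5.01000174e-04 1.57304082e+00] 5.7833
```

View pics/side5z.png

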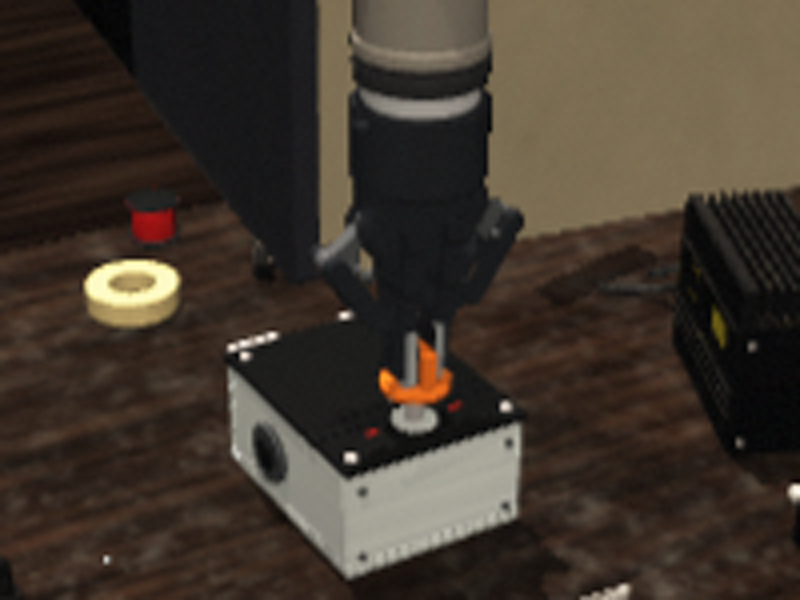

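The picture shows the lid flat on the box and the wing pinched (opening 0.111, about 9.5 mm). Now I press down in steps and watch the force.

```bash
python3 -m handwheel '{"delta_pos":[[0,0,0.001],[0,0,0.002],[0,0,0.002],[0,0,0.002]],"roll":[0,0,0,0],"jaw":[0.006,0.006,0.006,0.006]}'; python3 -m handwheel '{"delta_pos":[[0,0,0.0005],[0,0,0.001],[0,0,0.001],[0,0,0.001]],"roll":[0,0,0,0],"jaw":[0.006,0.006,0.006,0.006]}';  python3 -m handwheel '{"delta_pos":[[0,0,0.0005],[0,0,0.0005],[0,0,0.0005]],"roll":[0,0,0],"jaw":[0.006,0.006,0.006]}'
```

```text
time: 6.12
eef_pos: [0.4984, 0.0668, 0.1137]
eef_rot: [3.141, 0.0, 1.573]
contact_force: [-1.1, -1.9, 5.5]
finger_gap: 0.112
time: 6.45
eef_pos: [0.4984, 0.0667, 0.1127]
eef_rot: [3.141, 0.001, 1.573]
contact_force: [-0.0, -2.3, 7.3]
finger_gap: 0.112
time: 6.7
eef_pos: [0.4985, 0.0667, 0.1122]
eef_rot: [3.141, 0.001, 1.573]
contact_force: [-1.4, -2.6, 7.2]
finger_gap: 0.108
```

```bash
cat > ok.py <<'E'
from h import *
f=sense()['contact_force'][2]; raise SystemExit(0 if f<9.8 else 1)
E
A='python3 ok.py'
python3 -m handwheel '{"delta_pos":[[0,0,0.0005],[0,0,0.0005],[0,0,0.0005]],"roll":[0,0,0],"jaw":[0.006,0.006,0.006]}' | grep -E 'pos|force' && $A && \
python3 -m handwheel '{"delta_pos":[[0,0,0.0005],[0,0,0.0005],[0,0,0.0005]],"roll":[0,0,0],"jaw":[0.006,0.006,0.006]}' | grep -E 'pos|force' && $A && \
python3 -m handwheel '{"delta_pos":[[0,0,0.0005],[0,0,0.0005],[0,0,0.0005]],"roll":[0,0,0],"jaw":[0.006,0.006,0.006]}' | grep -E 'pos|force' && $A && \
python3 -m handwheel '{"delta_pos":[[0,0,0.0005],[0,0,0.0005],[0,0,0.0005]],"roll":[0,0,0],"jaw":[0.006,0.006,0.006]}' | grep -E 'pos|force' && $A && \
python3 -m handwheel '{"delta_pos":[[0,0,0.0005],[0,0,0.0005],[0,0,0.0005]],"roll":[0,0,0],"jaw":[0.006,0.006,0.006]}' | grep -E 'pos|force' && $A && \
python3 -m handwheel '{"delta_pos":[[0,0,0.0005],[0,0,0.0005],[0,0,0.0005]],"roll":[0,0,0],"jaw":[0.006,0.006,0.006]}' | grep -E 'pos|force'
```

```text
eef_pos: [0.4984, 0.0667, 0.1117]
contact_force: [-1.0, -2.6, 6.6]
eef_pos: [0.4985, 0.0667, 0.1113]
contact_force: [-0.4, -0.9, 6.6]
eef_pos: [0.4984, 0.0667, 0.1107]
contact_force: [-1.5, -1.9, 6.9]
eef_pos: [0.4985, 0.0668, 0.1103]
contact_force: [-0.1, -1.4, 6.6]
eef_pos: [0.4985, 0.0667, 0.1098]
contact_force: [-0.5, -2.1, 6.4]
eef_pos: [0.4985, 0.0668, 0.1093]
contact_force: [-0.2, -2.0, 6.9]
```

```bash
A='python3 ok.py'
python3 -m handwheel '{"delta_pos":[[0,0,0.0005],[0,0,0.0005],[0,0,0.0005]],"roll":[0,0,0],"jaw":[0.006,0.006,0.006]}' | grep -E 'pos|force' && $A && \
python3 -m handwheel '{"delta_pos":[[0,0,0.0005],[0,0,0.0005],[0,0,0.0005]],"roll":[0,0,0],"jaw":[0.006,0.006,0.006]}' | grep -E 'pos|force' && $A && \
python3 -m handwheel '{"delta_pos":[[0,0,0.0005],[0,0,0.0005],[0,0,0.0005]],"roll":[0,0,0],"jaw":[0.006,0.006,0.006]}' | grep -E 'pos|force' && $A && \
python3 -m handwheel '{"delta_pos":[[0,0,0.0005],[0,0,0.0005],[0,0,0.0005]],"roll":[0,0,0],"jaw":[0.006,0.006,0.006]}' | grep -E 'pos|force' && $A && \
python3 -m handwheel '{"delta_pos":[[0,0,0.0005],[0,0,0.0005],[0,0,0.0005]],"roll":[0,0,0],"jaw":[0.006,0.006,0.006]}' | grep -E 'pos|force' && $A && \
python3 -m handwheel '{"delta_pos":[[0,0,0.0005],[0,0,0.0005],[0,0,0.0005]],"roll":[0,0,0],"jaw":[0.006,0.006,0.006]}' | grep -E 'pos|force' && $A && \
python3 -m handwheel '{"delta_pos":[[0,0,0.0005],[0,0,0.0005],[0,0,0.0005]],"roll":[0,0,0],"jaw":[0.006,0.006,0.006]}' | grep -E 'pos|force' && $A && \
python3 -m handwheel '{"delta_pos":[[0,0,0.0005],[0,0,0.0005],[0,0,0.0005]],"roll":[0,0,0],"jaw":[0.006,0.006,0.006]}' | grep -E 'pos|force' && $A && \
python3 -m handwheel '{"delta_pos":[[0,0,0.0005],[0,0,0.0005],[0,0,0.0005]],"roll":[0,0,0],"jaw":[0.006,0.006,0.006]}' | grep -E 'pos|force' && $A && \
python3 -m handwheel '{"delta_pos":[[0,0,0.0005],[0,0,0.0005],[0,0,0.0005]],"roll":[0,0,0],"jaw":[0.006,0.006,0.006]}' | grep -E 'pos|force'
```

```text
eef_pos: [0.4985, 0.0668, 0.1088]
contact_force: [-1.8, -1.5, 6.8]
eef_pos: [0.4985, 0.0667, 0.1083]
contact_force: [-1.2, -1.9, 7.0]
eef_pos: [0.4985, 0.0667, 0.108]
contact_force: [-0.7, -1.7, 9.0]
eef_pos: [0.4985, 0.0668, 0.1077]
contact_force: [-2.2, -2.3, 11.4]
```

The bottom shows at TCP z of about 0.108, where the force climbs from 7 to 11.4 N. I add a little pressure before starting to turn.

```bash
python3 -m handwheel '{"delta_pos":[[0,0,0.0003],[0,0,0.0003],[0,0,0.0003]],"roll":[0,0,0],"jaw":[0.006,0.006,0.006]}' | grep -E 'pos|force'; python3 - <<'E'
from h import *
F=[]
for i in range(3):
    viewer.grab_frame('side');s=sense();F.append(np.r_[s['contact_force'],s['torque']])
print(np.round(F,2))
E
```

```text
eef_pos: [0.4985, 0.0668, 0.1076]
contact_force: [-2.6, -2.4, 12.1]
[[-3.030e+00 -1.820e+00  1.150e+01 -4.800e-01  6.500e-01 -9.000e-02]
 [-2.410e+00 -2.240e+00  1.158e+01 -4.800e-01  6.200e-01 -1.000e-02]
 [-1.970e+00 -2.400e+00  1.204e+01 -5.100e-01  6.900e-01  2.000e-02]]
```

```bash
cat > t.py <<'E'
from h import *
s=sense();print(np.round(s['contact_force'],1),np.round(s['torque'],3),np.round(s['eef_pos'],4),np.round(s['eef_rot'][2],3),s['time'],s['finger_gap'])
E
python3 -m handwheel '{"delta_pos":[[0,0,0.0003],[0,0,0.0003],[0,0,0.0003]],"roll":[0,0,0],"jaw":[0.006,0.006,0.006]}' >/dev/null; python3 t.py
python3 -m handwheel '{"delta_pos":[[0,0,0],[0,0,0],[0,0,0]],"roll":[0.02,0.04,0.04],"jaw":[0.006,0.006,0.006]}' >/dev/null; python3 t.py
```

```text
[-3.4 -2.3 13.3] [-0.477  0.735  0.018] [0.4986 0.0668 0.1075] 1.573 9.85 0.11302310233744657
[-2.6 -2.1 12.9] [-0.5    0.751  0.038] [0.4985 0.0668 0.1075] 1.532 10.1 0.11218616566091383
```

Almost no moment on the turn (0.04 N m), so the cam is free. I continue in small steps.

```bash
python3 -m handwheel '{"delta_pos":[[0,0,0],[0,0,0],[0,0,0],[0,0,0]],"roll":[0.03,0.06,0.08,0.08],"jaw":[0.006,0.006,0.006,0.006]}' >/dev/null; python3 t.py
python3 -c "
from h import *
s=sense();raise SystemExit(0 if abs(s['torque'][2])<.3 and 10<s['contact_force'][2]<17 else 1)" && python3 -m handwheel '{"delta_pos":[[0,0,0],[0,0,0],[0,0,0],[0,0,0],[0,0,0]],"roll":[0.04,0.08,0.12,0.16,0.16],"jaw":[0.006,0.006,0.006,0.006,0.006]}' >/dev/null; python3 t.py
```

```text
[-2.7 -1.6 13.5] [-0.512  0.717 -0.068] [0.4985 0.0668 0.1075] 1.452 10.4333 0.10350222935807601
[-2.6 -1.3 13.4] [-0.476  0.723 -0.061] [0.4986 0.0669 0.1075] 1.292 10.85 0.11017350330104211
```

```bash
cat > ok2.py <<'E'
from h import *
s=sense();raise SystemExit(0 if abs(s['torque'][2])<.3 and 10<s['contact_force'][2]<16.5 else 1)
E
python3 -m handwheel '{"delta_pos":[[0,0,0],[0,0,0],[0,0,0],[0,0,0],[0,0,0],[0,0,0]],"roll":[0.05,0.1,0.15,0.2,0.25,0.25],"jaw":[0.006,0.006,0.006,0.006,0.006,0.006]}' >/dev/null; python3 t.py
python3 ok2.py && python3 -m handwheel '{"delta_pos":[[0,0,0],[0,0,0],[0,0,0],[0,0,0],[0,0,0],[0,0,0]],"roll":[0.05,0.1,0.15,0.2,0.25,0.25],"jaw":[0.006,0.006,0.006,0.006,0.006,0.006]}' >/dev/null; python3 t.py
```

```text
[-3.1 -1.6 14.4] [-0.345  0.747 -0.012] [0.4986 0.0671 0.1075] 1.041 11.35 0.1107801132081657
[-3.  -1.1 13.1] [-0.329  0.592  0.001] [0.4987 0.0672 0.1076] 0.791 11.85 0.10861807728432611
```

```bash

python3 -m handwheel '{"delta_pos":[[0,0,0],[0,0,0],[0,0,0],[0,0,0],[0,0,0],[0,0,0]],"roll":[0.05,0.1,0.15,0.2,0.25,0.25],"jaw":[0.006,0.006,0.006,0.006,0.006,0.006]}' >/dev/null; python3 t.py
python3 ok2.py && python3 -m handwheel '{"delta_pos":[[0,0,0],[0,0,0],[0,0,0],[0,0,0],[0,0,0],[0,0,0]],"roll":[0.05,0.1,0.15,0.2,0.25,0.25],"jaw":[0.006,0.006,0.006,0.006,0.006,0.006]}' >/dev/null; python3 t.py
python3 ok2.py && python3 -m handwheel '{"delta_pos":[[0,0,0],[0,0,0],[0,0,0],[0,0,0],[0,0,0],[0,0,0]],"roll":[0.05,0.1,0.15,0.2,0.25,0.25],"jaw":[0.006,0.006,0.006,0.006,0.006,0.006]}' >/dev/null; python3 t.py
```

```text
[-2.1 -1.3 12.7] [-0.293  0.574 -0.018] [0.4988 0.0673 0.1076] 0.542 12.35 0.11313110250570461
[-2.1 -1.5 12.2] [-0.277  0.54   0.001] [0.4989 0.0673 0.1076] 0.292 12.85 0.10999721373821524
[-0.9 -2.1 11.1] [-0.3    0.472 -0.019] [0.4991 0.0673 0.1077] 0.042 13.35 0.10692540175231058
```

```bash

python3 -m handwheel '{"delta_pos":[[0,0,0.0001],[0,0,0.0001],[0,0,0.0001]],"roll":[0.03,0.045,0.045],"jaw":[0.006,0.006,0.006]}' >/dev/null; python3 t.py;  python3 -c "
from h import *
p,d,z=grab('side','side6');cv2.imwrite('pics/side6z.png',cv2.resize(p[100:250,160:360],None,fx=4,fy=4,interpolation=cv2.INTER_CUBIC)[:,:,::-1])"
```

```text
[-1.8 -0.5 12.3] [-0.267  0.481  0.049] [0.4991 0.0673 0.1076] -0.002 13.6 0.10803056259071285
```

View pics/side6z.png

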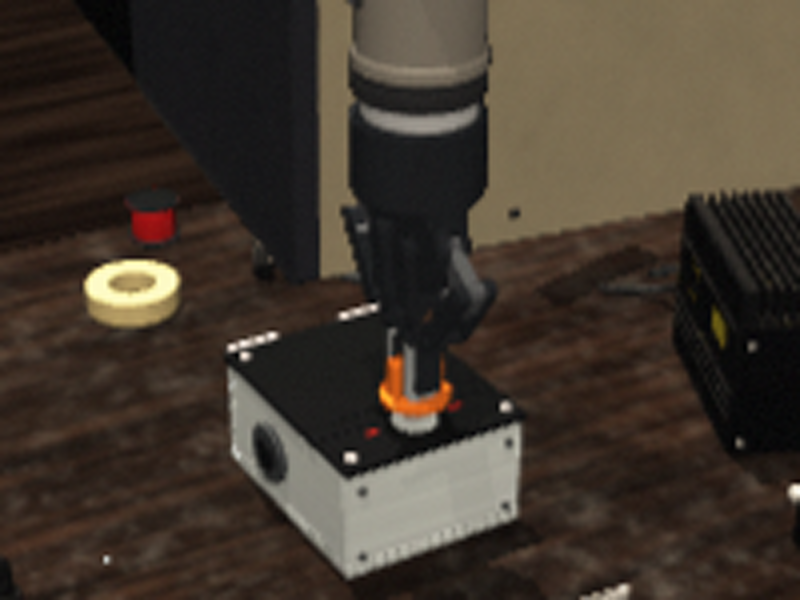

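The wing now lies across, at the red marks, and the lid is flat. I ease the pressure off while still holding the angle, so that the cam rises into its notch.

```bash

python3 -m handwheel '{"delta_pos":[[0,0,-0.0005],[0,0,-0.001],[0,0,-0.0015],[0,0,-0.0015]],"roll":[0,0,0,0],"jaw":[0.006,0.006,0.006,0.006]}' >/dev/null; python3 t.py
python3 -m handwheel '{"delta_pos":[[0,0,-0.0005],[0,0,-0.001],[0,0,-0.001]],"roll":[0,0,0],"jaw":[0.006,0.006,0.006]}' >/dev/null; python3 t.py
python3 -m handwheel '{"delta_pos":[[0,0,-0.0005],[0,0,-0.001],[0,0,-0.001]],"roll":[0,0,0],"jaw":[0.006,0.006,0.006]}' >/dev/null; python3 t.py
```

```text
[-0.2 -0.   6.3] [-0.234  0.078 -0.039] [0.4991 0.0673 0.1085] -0.002 13.9833 0.10858686222186756
[-0.  -1.7  6. ] [-0.225  0.049 -0.021] [0.4991 0.0673 0.1094] -0.002 14.2333 0.1100600487421675
[-0.3 -1.5  7. ] [-0.265  0.126 -0.059] [0.4991 0.0673 0.1104] -0.002 14.4833 0.11362945975341232
```

```bash

python3 -m handwheel '{"delta_pos":[[0,0,-0.0005],[0,0,-0.001],[0,0,-0.001]],"roll":[0,0,0],"jaw":[0.006,0.006,0.006]}' >/dev/null; python3 t.py
python3 -m handwheel '{"delta_pos":[[0,0,-0.0005],[0,0,-0.0005],[0,0,-0.0005]],"roll":[0,0,0],"jaw":[0.006,0.006,0.006]}' >/dev/null; python3 t.py
```

```text
[-0.7 -0.3  7.1] [-0.223  0.096 -0.071] [0.4991 0.0673 0.1114] -0.002 14.7333 0.11184008333996175
[-0.3 -0.3  7.5] [-0.183  0.049 -0.041] [0.4991 0.0673 0.1118] -0.002 14.9833 0.11021803718131143
```

```bash

python3 -m handwheel '{"delta_pos":[[0,0,-0.0005],[0,0,-0.0005],[0,0,-0.0005]],"roll":[0,0,0],"jaw":[0.006,0.006,0.006]}' >/dev/null; python3 t.py
python3 -m handwheel '{"delta_pos":[[0,0,-0.0005],[0,0,-0.0005],[0,0,-0.0005]],"roll":[0,0,0],"jaw":[0.006,0.006,0.006]}' >/dev/null; python3 t.py
```

```text
[ 0.5 -1.5  6.1] [-0.22  -0.078  0.019] [0.4991 0.0673 0.1122] -0.002 15.2333 0.11085635529175474
[ 2.8 -0.3  0.6] [ 0.011 -0.538 -0.07 ] [0.499  0.0673 0.1123] -0.002 15.4833 0.11012331704343893
```

The force dropped to 0.6 N and the rise stalled at 0.1123, as predicted for the notch, so the cam is caught. I open the fingers and retreat straight up.

```bash

python3 -m handwheel '{"delta_pos":[[0,0,0],[0,0,0],[0,0,-0.002],[0,0,-0.004],[0,0,-0.004],[0,0,-0.004]],"roll":[0,0,0,0,0,0],"jaw":[0.014,0.024,0.03,0.03,0.03,0.03]}'
python3 -m handwheel '{"delta_pos":[[0,0,-0.01],[0,0,-0.025],[0,0,-0.045],[0,0,-0.065],[0,0,-0.085],[0,0,-0.105],[0,0,-0.12],[0,0,-0.12],[0,0,-0.12]],"roll":[0,0,0,0,0,0,0,0,0],"jaw":[0.03,0.03,0.03,0.03,0.03,0.03,0.03,0.03,0.03]}'
python3 - <<'E'
from h import *
for n,b in(('side',(100,250,160,360)),('scene',(150,260,190,330)),('wrist',None)):
    p,d,z=grab(n,n+'7');X=pts(d,z)
    q=(d>0)&(X[...,2]>.066)&(X[...,2]<.09)&(p.max(2)<75)&(abs(X[...,1]-.068)<.055)&(abs(X[...,0]-.55)<.065)
    L=X[q];A=np.c_[L[:,:2],np.ones(len(L))];c=np.linalg.lstsq(A,L[:,2],rcond=None)[0];print(n,len(L),'lid slope',c[:2].round(4),'mean z',L[:,2].mean().round(4))
    hsv=cv2.cvtColor(p,cv2.COLOR_RGB2HSV);m=(cv2.inRange(hsv,(5,150,150),(30,255,255))>0)&(d>0)&(X[...,2]>.10)&(abs(X[...,1]-.068)<.03)&(abs(X[...,0]-.5)<.03)
    T=X[m].astype(np.float32);T=T[T[:,2]>.108]
    if len(T)>5:print('wing',len(T),cv2.minAreaRect(T[:,:2]*1000),T[:,2].max())
    if b:p=cv2.resize(p[b[0]:b[1],b[2]:b[3]],None,fx=4,fy=4)
    cv2.imwrite(f'pics/{n}7z.png',p[:,:,::-1])
E
```

```text
time: 15.98
eef_pos: [0.4978, 0.0667, 0.1159]
eef_rot: [3.141, 0.001, -0.002]
contact_force: [-0.0, -0.1, -0.1]
finger_gap: 0.353
time: 16.73
eef_pos: [0.4986, 0.0669, 0.237]
eef_rot: [3.142, -0.002, -0.002]
contact_force: [-0.2, -0.2, -0.8]
finger_gap: 0.351
side 934 lid slope [ 0.001  -0.0013] mean z 0.0759
wing 114 ((496.29571533203125, 67.28871154785156), (11.527990341186523, 33.95941162109375), 0.7010014653205872) 0.12648313
scene 858 lid slope [-0.0005  0.0012] mean z 0.0763
wing 105 ((497.1929626464844, 67.08718872070312), (12.430936813354492, 33.638511657714844), 2.1646499633789062) 0.12925705
wrist 2819 lid slope [ 0.0043 -0.0095] mean z 0.0751
wing 205 ((500.0531005859375, 66.91297149658203), (33.9781494140625, 9.625741004943848), 89.88998413085938) 0.1251035
```

View pics/wrist7z.png

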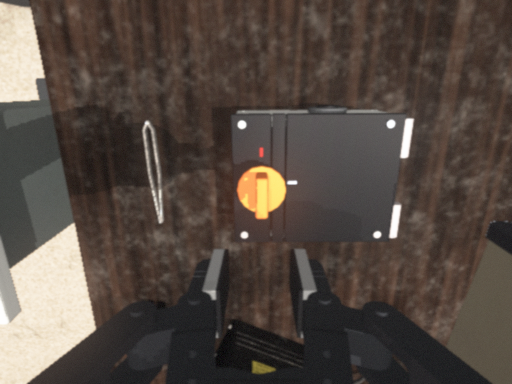

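View pics/side7z.png

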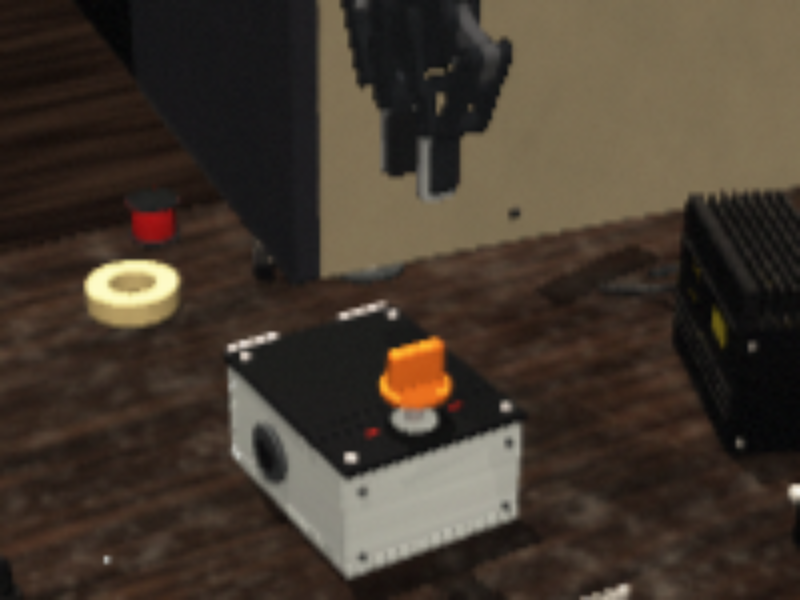

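The gripper is clear and the lid lies flat by itself: its slope is at most 0.01 and its top is at 76 mm. The wing stands across at (262,195) in the wrist view, and the tweezers and the other objects look undisturbed. I hand the job in.

```bash
python3 -c "
from h import *
print(ticket.job_done())"; python3 t.py
```

```text
the job is handed in; nothing more can be done
None
the job is handed in; nothing more can be done
```

The lid is shut and stays shut on its own, with the stud locked across at the red marks. I handed the job in at about 17 s of the 64 s allowed; no verdict is reported.

- **Closing:** I pushed the lid shut by pressing the fingertips on the flange. I then pinched the wing and felt down to the bottom, where the force rose from about 7 N to 13 N about 8 mm into the stud's travel.
- **Turning:** I turned the stud 1.575 rad clockwise, with 11 to 14.4 N of measured push and a moment under 0.1 N m about the axis at every reading between moves.
- **Catching:** As I eased off, the force fell to 0.6 N and the rise stalled about 4.3 mm above the bottom, close to where the notch was expected. Then I let go and retreated straight up.

**Last checks:** After release, all three cameras showed the lid flat: slope 0.01 rad or less, top at about 76 mm. The wing was across and the gripper was about 10 cm above it, touching nothing. I judged the bystanders only by eye: the tweezers looked undisturbed, but not every bystander was clearly in view in the last pictures and I did not measure their positions again. No check failed. The wrist camera gave a slightly larger lid slope (0.0095) than the other two (about 0.001).

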